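Close up the corner rack before the shower

ROBOT

A 6-joint arm with a two-finger parallel gripper is mounted at the origin on the work surface. World frame = base frame: x ahead of the robot, y to its left, z up, the work surface at z = 0. Lengths are in m, angles in rad, forces in N, time in s.
With the tool pointing down it reaches from about 0.25 to 0.775 m from the base axis. Payload 4 kg.
Tool frame: the origin (TCP) lies between the finger pads; the fingertips stand 11 mm ahead of it and the grasp point (between the pads) lies 8 mm behind it; z points along the fingers, y is the line along which they close (so a half turn about z gives the same grasp; the last joint's range is limited). The gripper opens to 94 mm and grips with 3 to 60 N. Pads are 16 mm wide; open, the fingers measure 119 mm over their backs; the gripper's body (75 mm by 177 mm) begins 78 mm behind the grasp point.
Start: joints at [-1.337, 0.087, 1.371, -0, 1.684, -0.103], TCP at [0.182, -0.519, 0.217] pointing down, gripper open.
Joint ranges: [-3.1, 3.1], [-0.76, 2.03], [0.27, 2.55], [-1.08, 4.22], [0.17, 2.65], [-2.57, 2.57]. Speed limits (rad/s): [2.79, 2.79, 3.14, 3.14, 3.14, 3.14].

INTERFACE

Orientations are given as a 3x3 rotation matrix whose columns are the frame's x, y, z axes.
In Python, from cell import get_obs, grab_frame, job_done, masks_of, landmark_of gives the robot as it stands.
- The arm moves only by the shell command python3 -m crank 'ROWS' [FORCE]. ROWS is JSON, a list that holds one entry, the list of rows, each a list of 7 numbers: the shift along the tool's x, y, z normalised to -1 to 1, where 1 is 30 cm, then the turn, a rotation vector about the tool's x, y, z normalised to -1 to 1, where 1 is 180 degrees, then the closure, from -1 (fully open) to 1 (shut). In form: [[[dx, dy, dz, rx, ry, rz, hand], ...]]. A call has 1 to 10 rows; each row shifts and turns the commanded pose from where the row before left it, along the tool's axes as they then stand; what a row does not reach is not made up. A row lasts 1/10 s, in which the tool goes at most 50 mm and 8.59 degrees, less where a joint would pass 70% of its speed; a pose out of reach is approached as far as the arm can. A call with a number of a shift or a turn outside -1 to 1 is refused whole. A call with a gripper value outside its range is refused whole. The fingers move at their own pace and stop on an object; FORCE is the grip in N (left out, the last holds). Time passes only in rows, so rows that do not move let the fingers close. It gives the time, the measured TCP pose, the force, the opening and the grip force at its end, in the units of the state.
- get_obs(): the state, without advancing time (a new reading comes with each control period).
- grab_frame(name): name is "scene" or "top"; returns a dict with "color" (420x560x3 uint8, red, green, blue), "K" (3x3 intrinsics, pixels), "rvec" (rotation vector, rad) and "tvec" (3), from world to camera coordinates, as OpenCV has them. Camera axes: x right, y down, z forward; pixel columns grow to the right and rows downward; lengths in m; the calibration is good to about 2 mm. A picture is of the moment at which its call begins. There is no depth.
- job_done(): hands the job in; it is judged then, once.
Trained networks look in a picture, given as the dict that the camera call returned (one of the last four; its "shot" number tells which), for a name from the list of things; names that differ only in an ending like _2 or _b are one class to them, and where a whole thing is asked for, a point or a joint stands for the part that bears it (a point fixed in the world has none). Each returns a list of dicts, best first, with "conf" (0 to 1); they miss things now and then, are a little off and sometimes report something else, mostly with a low value. They report only what shows in the picture. A call takes as long as a camera call. They do not tell look-alikes from the thing itself.
- masks_of(picture, target): "mask" (420x560 bool, what is visible of it).
- landmark_of(picture, target): "point" ([x, y, z] in m, in world coordinates, good to about 4 mm: a listed point, or the origin of a listed thing).
The state is a dict: "clock": time; "qpos": joint angles; "dq": joint speeds; "tau": joint torques, N m; "eef_pos": TCP position; "eef_rot": TCP orientation; "force": force on the tool from outside, world axes, zero at the start; "ft_torque": the same for the moment, N m; "opening": finger opening in m; "grasp_force": force on a finger pad.
Only numpy, scipy, OpenCV 4.12 (cv2) and the standard library are available. Lean on these libraries where they do the work, as an engineer would, in place of code of your own. Each camera call takes 0.05 s, during which the arm holds its last target. There are 200 camera calls.

TASK

The shower is about to be turned on: close up the corner rack so that nothing in it gets wet. With the fingertips, and gently, swing the lid of the blue soap dish over until it is fully closed and push the little white drawer under the rack fully home. Push on the outsides only: pinch and lift nothing, and leave the soap, the lota, the jar, the toothbrush cup and the black switch as they are.

Things in the scene. Friction and masses are not known exactly. Their poses are not given: they have to be found in the camera images.
- rack: Fixed grey plastic corner rack in a corner of two low brick walls (tops 140 mm above the ledge). Origin: on the ledge, below the middle of the rack's straight front edge (290 mm, along y). x points level from it into the corner, 250 mm away; z up. Slatted deck's top 110 mm up; its front rail is 10 mm higher. The drawer under the deck slides along this x.
- drawer (a joint): How far the white drawer under the deck stands open, in m: 0 is fully home (against its stop), 0.065 fully out. It moves along the rack's -x as it opens, with about 1.2 N of friction (and light damping), and stays where it is left.
- drawer_lip (a point): Middle of the front edge of the drawer's pull lip, at mid-height, 90 mm above the ledge; axes as the rack's. The lip is 160 mm wide (y), 8 mm high, and juts 17 mm from the front panel (256 mm wide, 44 to 96 mm above the ledge). With the drawer home it is 21 mm in front of the rack's edge. Behind the panel is a 34 mm deep tray that fingers should not press on from inside.
- soap_dish: Fixed blue plastic soap dish with drain holes, clipped to the deck: 80 mm (its x) by 116 mm (its y), 34 mm high, on the left or the right of the rack. Origin: centre of its underside, on the deck; x points level from its front to its hinge side, roughly away from the rack's front edge; z is up.
- soap_lid (a joint): Opening angle of the dish's lid, in rad: 0 is fully closed (level), about 1.57 upright, 1.95 the stop, leaning back over the hinge. A stiff hinge (friction 0.035 N m) keeps the lid where it is left, so it must be pushed all the way.
- lid_hinge (a point): On the hinge line, middle of the lid, 42 mm along x from the dish's centre and 36 mm above the deck. Turns with the lid: y is the hinge line (along the dish's y); -x runs from the hinge along the lid to its free edge; z is the outward normal of the lid's outer (top) face, up when the lid is closed.
- lid_face (a point): Point on the lid's outer face, on its middle line, 62 mm from the hinge line and 3.5 mm above the lid's mid-plane; axes as lid_hinge. The lid is 120 mm wide (y), 4 mm thick; its free edge is 86 mm from the hinge line, a 34 mm wide thumb tab reaches 95 mm. Its inner face has a white lining (100 x 68 mm) that fingers should not press on.
- soap: Loose cream bar of soap lying in the dish, 50 x 78 x 20 mm. Origin: centre of its underside, 8 mm above the dish's underside.
- lota: Loose stainless lota (round water pot), 88 mm diameter, 88 mm tall, standing on the deck on the side of the rack without the soap dish. Origin: centre of its underside.
- jar: Loose closed white plastic jar, 58 mm diameter, 72 mm tall, standing on the deck near the corner, behind the dish and the lota. Origin: centre of its underside.
- cup: Loose white ceramic cup, 74 mm diameter, 98 mm tall, with a green toothbrush standing in it that leans to the cup's -x and reaches 180 mm up. It stands on the ledge beside the rack, on its -y side. Origin: centre of its underside.
- switch_tip (a point): Tip of the small black toggle of the light switch, which juts 21 mm from a white plate on the brick wall on the rack's +y side, about 84 mm above the ledge. To be left as it is.
Mind the look-alikes: they are no part of the job. Of the things that look like the soap, the smallest one is meant.

How it is judged:
By the outcome, as a careful person would: the job done as asked, in the order asked, and still so for the second after the job is handed in, with the robot touching nothing.
It also fails if it takes over 54 s, if anything falls off the work surface, if the arm or the gripper's body presses on something with over 40 N, if the wrist force passes 120 N, or if a joint passes its speed limit or range.

## Working session

There is one attempt and no reset: what is moved stays moved. The work goes in short steps, Python scripts to look and compute and a shell command to move; the robot and the scene stay as the last step left them, time stands still between calls to the robot, and variables do not carry over. Pictures are saved under pics/ and viewed, at most 10 in all, crops included, and the job is handed in when it is done.

```bash
mkdir -p pics; ls
cat > h.py <<'E'
import numpy as np, cv2
from cell import *
def cam(f):
    R=cv2.Rodrigues(np.array(f["rvec"],float))[0]; return R,np.array(f["tvec"],float).ravel(),np.array(f["K"],float)
def proj(f,P):
    R,t,K=cam(f); p=(K@(R@np.atleast_2d(P).T+t[:,None])); return (p[:2]/p[2]).T
def onz(f,uv,z):
    R,t,K=cam(f); d=R.T@np.linalg.inv(K)@np.array([uv[0],uv[1],1.]); c=-R.T@t
    return c+d*(z-c[2])/d[2]
E
python3 - <<'E'
from h import *
ims=[]
np.set_printoptions(precision=4,suppress=True)
for n in("scene","top"):
    f=grab_frame(n); cv2.imwrite(f"pics/{n}0.png",f["color"][...,::-1])
    R,t,K=cam(f); print(n,"campos",-R.T@t)
    for k in("rack","drawer_lip","soap_dish","lid_hinge","lid_face","soap","lota","jar","cup","switch_tip"):
        r=landmark_of(f,k); print(k,[(np.array(d["point"]).round(4).tolist(),round(d["conf"],2),proj(f,d["point"])[0].round().tolist()) for d in r[:3]])
o=get_obs();print(o["clock"],o["eef_pos"],o["eef_rot"],o["opening"])
E
```

```text
pics
scene campos [0.2571 0.6984 0.7781]
rack [([0.5317, 0.078, 0.0013], 0.8, [272.0, 262.0])]
drawer_lip [([0.4666, 0.0877, 0.0925], 0.59, [301.0, 243.0]), ([0.6409, -0.0073, 0.2036], 0.55, [234.0, 147.0]), ([0.7208, 0.0608, 0.1122], 0.18, [187.0, 194.0])]
soap_dish [([0.5862, 0.0012, 0.1137], 0.68, [260.0, 191.0]), ([0.6265, -0.0061, 0.1512], 0.51, [242.0, 170.0])]
lid_hinge [([0.6245, -0.0045, 0.1499], 0.88, [243.0, 171.0])]
lid_face [([0.6392, -0.0079, 0.2062], 0.95, [234.0, 146.0])]
soap [([0.5793, 0.0021, 0.121], 0.86, [263.0, 189.0]), ([0.3372, 0.0442, 0.0015], 0.8, [370.0, 277.0]), ([0.5337, 0.2992, 0.0882], 0.71, [218.0, 323.0])]
lota [([0.6045, 0.145, 0.1087], 0.91, [220.0, 239.0])]
jar [([0.7203, 0.0625, 0.1115], 0.85, [187.0, 195.0])]
cup [([0.4141, -0.1178, -0.0028], 0.97, [354.0, 215.0])]
switch_tip [([0.5326, 0.2987, 0.0883], 0.56, [219.0, 323.0])]
top campos [0.3937 0.0351 1.1003]
rack [([0.5318, 0.0818, 0.0047], 0.6, [269.0, 225.0])]
drawer_lip [([0.4648, 0.0886, 0.0921], 0.77, [264.0, 253.0])]
soap_dish [([0.5878, -0.0034, 0.109], 0.7, [310.0, 189.0]), ([0.5334, 0.3028, 0.0894], 0.65, [155.0, 221.0])]
lid_hinge [([0.628, -0.0036, 0.1477], 0.71, [310.0, 164.0])]
lid_face [([0.6439, -0.0049, 0.2064], 0.93, [312.0, 147.0])]
soap [([0.5846, 0.0023, 0.1168], 0.98, [307.0, 190.0]), ([0.3591, 0.2141, 0.0002], 0.85, [207.0, 308.0]), ([0.336, 0.0433, 0.0006], 0.59, [288.0, 318.0])]
lota [([0.5998, 0.1508, 0.1061], 0.64, [231.0, 184.0])]
jar [([0.7196, 0.0602, 0.1044], 0.65, [276.0, 125.0])]
cup [([0.412, -0.1238, 0.0017], 0.96, [367.0, 280.0])]
switch_tip [([0.5361, 0.3024, 0.0884], 0.66, [155.0, 219.0])]
1.1 [ 0.1818 -0.5191  0.2165] [[ 0.9438  0.3305  0.    ]
 [ 0.3305 -0.9438 -0.0001]
 [ 0.      0.0001 -1.    ]] 0.09446975868998894
```

Run:
```python
import cv2
a=cv2.imread("pics/scene0.png");b=cv2.imread("pics/top0.png")
cv2.imwrite("pics/s1.png",cv2.resize(a[80:380,100:500],(800,600),interpolation=cv2.INTER_CUBIC))
cv2.imwrite("pics/t1.png",cv2.resize(b[80:350,130:490],(800,600),interpolation=cv2.INTER_CUBIC))
```

```text
(no output)
```

View pics/s1.png

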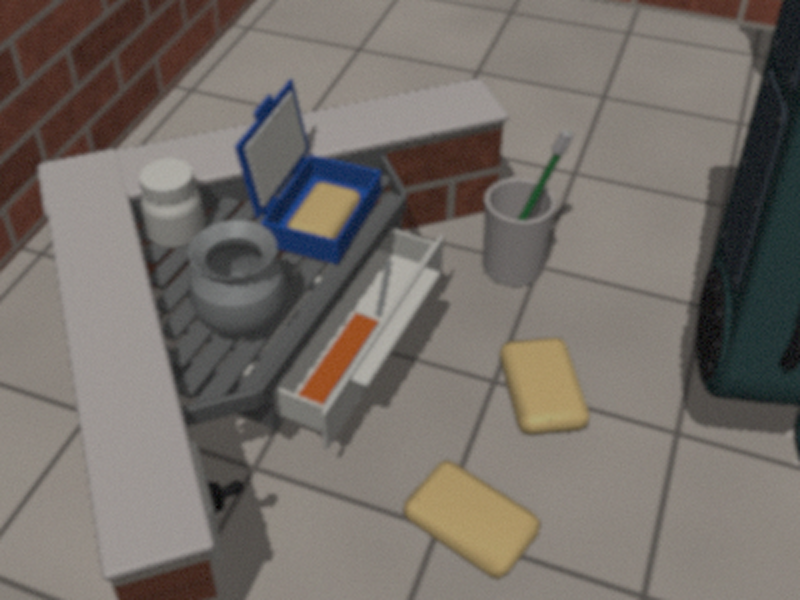

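View pics/t1.png

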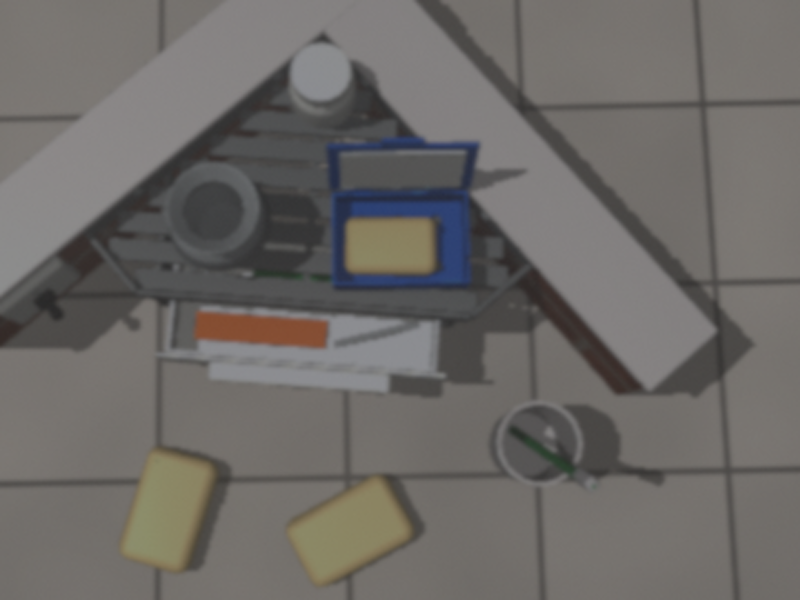

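The soap in the dish (top px 307,190) is the small one. The two bars on the ledge (top px 207,308 and 288,318) are larger look-alikes. None of the three needs touching. The lid stands at about 1.77 rad with its free edge near x=0.645, and the drawer is about 45 mm open. I'll go in behind the lid with closed fingers.

```bash
python3 -m crank '[[[0,0,-0.16,0,0,0.0357,1],[0,0,-0.16,0,0,0.0357,1],[0,0,-0.16,0,0,0.0357,1],[0.109,-0.105,0,0,0,0,1],[0.109,-0.105,0,0,0,0,1],[0.109,-0.105,0,0,0,0,1],[0.109,-0.105,0,0,0,0,1],[0.109,-0.105,0,0,0,0,1],[0.109,-0.105,0,0,0,0,1]]]' 10
python3 -m crank '[[[0.109,-0.105,0,0,0,0,1],[0.109,-0.105,0,0,0,0,1],[0.109,-0.105,0,0,0,0,1],[0.109,-0.105,0,0,0,0,1],[0.109,-0.105,0,0,0,0,1],[0.109,-0.105,0,0,0,0,1],[0.109,-0.105,0,0,0,0,1],[0.05,-0.05,0,0,0,0,1],[0,0,0,0,0,0,1]]]'
python3 - <<'E'
from h import *
np.set_printoptions(precision=4,suppress=True)
o=get_obs();print(o["clock"],o["eef_pos"],o["eef_rot"],o["opening"],o["force"])
f=grab_frame("top")
E
```

```text
clock: 2.0
eef_pos: [0.3789, -0.3286, 0.3607]
eef_rot: [[1.0, 0.0, 0.0], [0.0, -1.0, -0.001], [0.0, 0.001, -1.0]]
force: [0.2, -0.6, 1.0]
opening: 0.0255
grasp_force: 0.0
clock: 2.9
eef_pos: [0.6233, -0.0919, 0.3587]
eef_rot: [[1.0, 0.005, -0.002], [0.005, -1.0, 0.001], [-0.002, -0.001, -1.0]]
force: [-0.5, -0.8, 0.3]
opening: 0.0007
grasp_force: 0.0
2.9 [ 0.6233 -0.0919  0.3587] [[ 1.      0.0047 -0.002 ]
 [ 0.0047 -1.      0.001 ]
 [-0.002  -0.001  -1.    ]] 0.0006611453627289446 [-0.4505 -0.8001  0.2516]
```

Run:
```python
from h import *
np.set_printoptions(precision=4,suppress=True)
f=grab_frame("top")
a,b=[onz(f,(130+x*.45,80+y*.45),.096) for x,y in((160,355),(445,377))]
print(a,b,"drawer yaw",-np.arctan2((a-b)[0],(a-b)[1]))
a,b=[onz(f,(130+x*.45,80+y*.45),.14) for x,y in((333,287),(470,287))]
print(a,b,"dish yaw",-np.arctan2((a-b)[0],(a-b)[1]))
```

```text
[0.493  0.2084 0.096 ] [ 0.4692 -0.0408  0.096 ] drawer yaw -0.0953730209774979
[0.5436 0.0548 0.14  ] [ 0.5414 -0.0609  0.14  ] dish yaw -0.019101245512338567
```

```bash
python3 -m crank '[[[0.1,-0.095,0,0,0,0,1],[0.1,-0.095,0,0,0,0,1],[0.1,-0.095,0,0,0,0,1],[0,0,0,0,0,0,1],[0,0,0.1,0,0,0,1],[0,0,0.1,0,0,0,1],[0,0,0.1,0,0,0,1],[0,0,0,0,0,0,1]]]'
python3 - <<'E'
from h import *
f=grab_frame("scene"); cv2.imwrite("pics/s2.png",cv2.resize(f["color"][80:290,100:380,::-1],(800,600),interpolation=cv2.INTER_CUBIC))
E
```

```text
clock: 3.8
eef_pos: [0.7084, -0.0109, 0.2647]
eef_rot: [[1.0, -0.002, -0.011], [-0.002, -1.0, 0.0], [-0.011, -0.0, -1.0]]
force: [1.2, -0.1, -1.3]
opening: 0.0004
grasp_force: 0.0
```

View pics/s2.png

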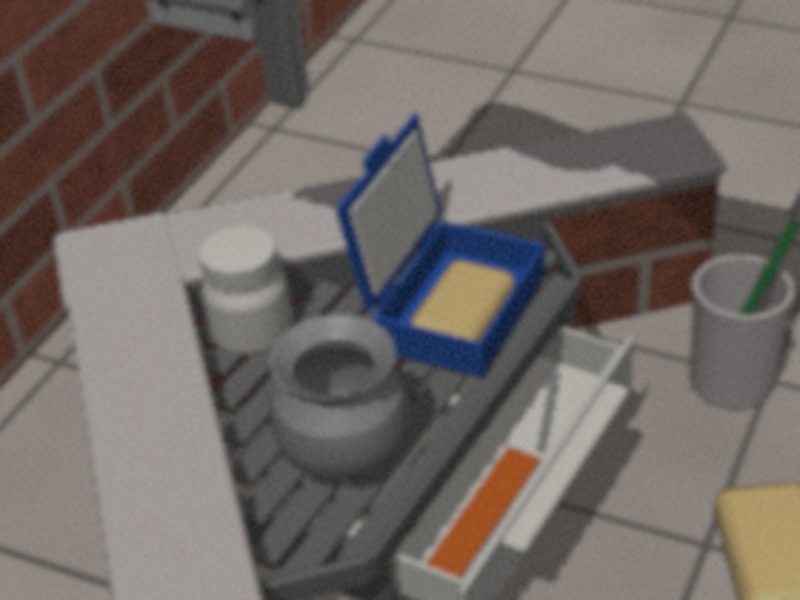

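The closed fingers are behind the lid (fingertip px 290,105 in the crop), clear of the jar and the wall, and nothing has moved.

```bash
python3 -m crank '[[[0,0,0.08,0,0,0,1],[0,0,0.076,0,0,0,1],[-0.044,0,0,0,0,0,1],[-0.044,0,0,0,0,0,1],[-0.044,0,0,0,0,0,1],[-0.03,0,0,0,0,0,1],[-0.02,0,0,0,0,0,1],[0,0,0,0,0,0,1]]]'
python3 -m crank '[[[-0.02,0,0,0,0,0,1],[-0.02,0,0,0,0,0,1],[-0.02,0,0,0,0,0,1],[-0.02,0,0,0,0,0,1],[0,0,0,0,0,0,1]]]'
python3 - <<'E'
from h import *
for n in("scene","top"):
    f=grab_frame(n)
    for k in("lid_hinge","lid_face"):
        print(n,k,[(np.array(d["point"]).round(4).tolist(),round(d["conf"],2)) for d in landmark_of(f,k)[:2]])
E
```

```text
clock: 4.65
eef_pos: [0.6571, -0.0094, 0.2257]
eef_rot: [[1.0, -0.0, 0.003], [-0.0, -1.0, -0.0], [0.003, 0.0, -1.0]]
force: [1.0, 0.0, 0.3]
opening: 0.0005
grasp_force: 0.0
clock: 5.15
eef_pos: [0.6323, -0.0089, 0.2238]
eef_rot: [[1.0, 0.0, -0.0], [0.0, -1.0, -0.0], [-0.0, 0.0, -1.0]]
force: [-0.4, -0.3, -0.8]
opening: 0.0004
grasp_force: 0.0
scene lid_hinge [([0.6271, -0.0051, 0.1482], 0.79)]
scene lid_face [([0.624, -0.0087, 0.2055], 0.72)]
top lid_hinge [([0.6265, -0.0014, 0.1454], 0.79)]
top lid_face [([0.6268, -0.005, 0.2095], 0.58)]
```

```bash
python3 -m crank '[[[-0.02,0,0.006,0,0,0,1],[-0.02,0,0.006,0,0,0,1],[-0.025,0,0.01,0,0,0,1],[-0.025,0,0.01,0,0,0,1],[-0.023,0,0.015,0,0,0,1],[-0.023,0,0.015,0,0,0,1],[-0.016,0,0.02,0,0,0,1],[-0.016,0,0.02,0,0,0,1],[0,0,0,0,0,0,1]]]'
python3 -m crank '[[[-0.012,0,0.025,0,0,0,1],[-0.012,0,0.025,0,0,0,1],[-0.005,0,0.02,0,0,0,1],[0,0,0,0,0,0,1]]]'
python3 - <<'E'
from h import *
for n in("scene","top"):
    f=grab_frame(n)
    for k in("lid_hinge","lid_face"):
        print(n,k,[(np.array(d["point"]).round(4).tolist(),round(d["conf"],2)) for d in landmark_of(f,k)[:2]])
    if n=="scene":cv2.imwrite("pics/s3.png",cv2.resize(f["color"][80:290,100:380,::-1],(800,600),interpolation=cv2.INTER_CUBIC))
E
```

```text
clock: 6.35
eef_pos: [0.5815, -0.0089, 0.1917]
eef_rot: [[1.0, 0.0, -0.003], [0.0, -1.0, 0.0], [-0.003, -0.0, -1.0]]
force: [-0.1, 0.2, -0.2]
opening: 0.0005
grasp_force: 0.0
clock: 6.75
eef_pos: [0.5731, -0.0089, 0.1704]
eef_rot: [[1.0, 0.0, -0.003], [0.0, -1.0, 0.0], [-0.003, -0.0, -1.0]]
force: [-0.7, 0.7, -1.0]
opening: 0.0004
grasp_force: 0.0
scene lid_hinge [([0.6228, -0.0061, 0.1486], 0.71)]
scene lid_face [([0.5647, -0.0119, 0.1589], 0.6)]
top lid_hinge [([0.4647, 0.0899, 0.0898], 0.68)]
top lid_face [([0.5693, -0.0041, 0.16], 0.95), ([0.409, -0.1222, 0.0026], 0.65)]
```

View pics/s3.png

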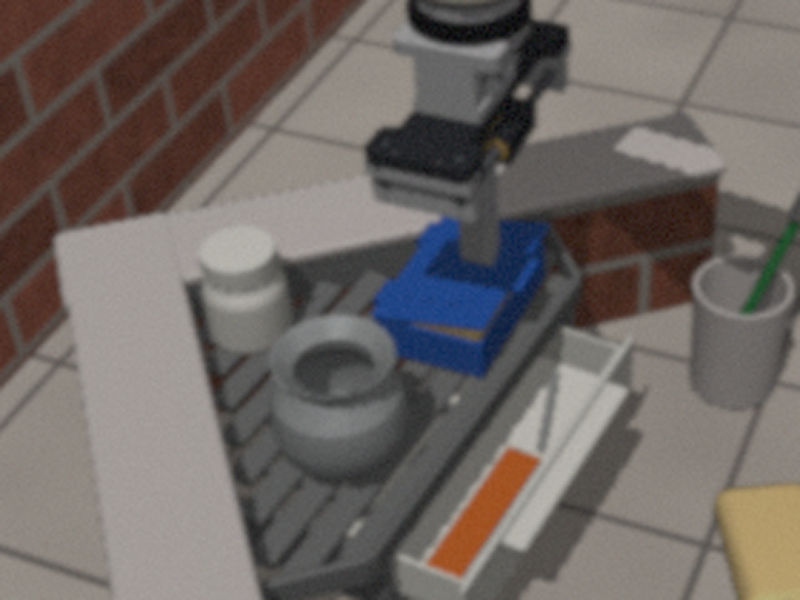

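The lid is almost down: a sliver of soap is still visible at about (450,330) in the crop, and the fingertip sits on the outer face at (480,260). Next I'll press down in small steps until it reaches its stop.

```bash
python3 -m crank '[[[0,0,0.01,0,0,0,1],[0,0,0.01,0,0,0,1],[0,0,0.006,0,0,0,1],[0,0,0,0,0,0,1]]]'
python3 -m crank '[[[0,0,0.004,0,0,0,1],[0,0,0.003,0,0,0,1],[0,0,0,0,0,0,1]]]'
```

```text
clock: 7.45
eef_pos: [0.5737, -0.009, 0.1637]
eef_rot: [[1.0, 0.0, -0.001], [0.0, -1.0, 0.0], [-0.001, -0.0, -1.0]]
force: [-0.1, -0.0, 0.4]
opening: 0.0005
grasp_force: 0.0
clock: 7.75
eef_pos: [0.574, -0.009, 0.162]
eef_rot: [[1.0, 0.0, -0.0], [0.0, -1.0, -0.0], [-0.0, 0.0, -1.0]]
force: [0.7, -0.7, 1.3]
opening: 0.0008
grasp_force: 0.0
```

```bash
python3 -m crank '[[[0,0,0.004,0,0,0,1],[0,0,0,0,0,0,1]]]' | grep -E "pos|force"
python3 -m crank '[[[0,0,0.004,0,0,0,1],[0,0,0,0,0,0,1]]]'| grep -E "pos|force"
python3 -m crank '[[[0,0,0.004,0,0,0,1],[0,0,0,0,0,0,1]]]'| grep -E "pos|force"
```

```text
eef_pos: [0.574, -0.009, 0.1609]
force: [-0.1, 0.8, 0.2]
grasp_force: 0.0
eef_pos: [0.5739, -0.009, 0.1596]
force: [0.6, 0.1, 0.2]
grasp_force: 0.0
eef_pos: [0.5741, -0.009, 0.1593]
force: [-0.4, 0.9, 3.6]
grasp_force: 1.6
```

```bash
python3 -m crank '[[[0,0,0.004,0,0,0,1],[0,0,0,0,0,0,1]]]' | grep -E "pos|force"
python3 -m crank '[[[0,0,-0.05,0,0,0,1],[0,0,-0.12,0,0,0,1],[0,0,-0.12,0,0,0,1],[0,0,-0.12,0,0,0,1],[-0.13,-0.05,0,0,0,0.0133,1],[-0.13,-0.05,0,0,0,0.0133,1],[-0.13,-0.05,0,0,0,0,1],[-0.1,-0.05,0,0,0,0,1],[0,0,0,0,0,0,1]]]'
python3 - <<'E'
from h import *
for n in("scene","top"):
    f=grab_frame(n)
    for k in("lid_hinge","lid_face","drawer_lip","rack"):
        print(n,k,[(np.array(d["point"]).round(4).tolist(),round(d["conf"],2)) for d in landmark_of(f,k)[:2]])
    if n=="scene":cv2.imwrite("pics/s4.png",cv2.resize(f["color"][80:290,150:430,::-1],(800,600),interpolation=cv2.INTER_CUBIC))
E
```

```text
eef_pos: [0.5741, -0.009, 0.1591]
force: [-3.0, 0.9, 6.0]
grasp_force: 3.5
clock: 9.45
eef_pos: [0.4281, 0.0598, 0.282]
eef_rot: [[0.997, -0.08, 0.003], [-0.08, -0.997, 0.001], [0.003, -0.001, -1.0]]
force: [-0.6, 0.1, 0.2]
opening: 0.0002
grasp_force: 0.0
scene lid_hinge [([0.6246, -0.0048, 0.1505], 0.69), ([0.6074, 0.1525, 0.1096], 0.25)]
scene lid_face [([0.5633, -0.0082, 0.1481], 0.6)]
scene drawer_lip [([0.4667, 0.0852, 0.0914], 0.73)]
scene rack [([0.5302, 0.0746, 0.0006], 0.61)]
top lid_hinge [([0.6273, 0.0012, 0.1492], 0.63)]
top lid_face [([0.5694, -0.0043, 0.1505], 0.8)]
top drawer_lip []
top rack []
```

View pics/s4.png

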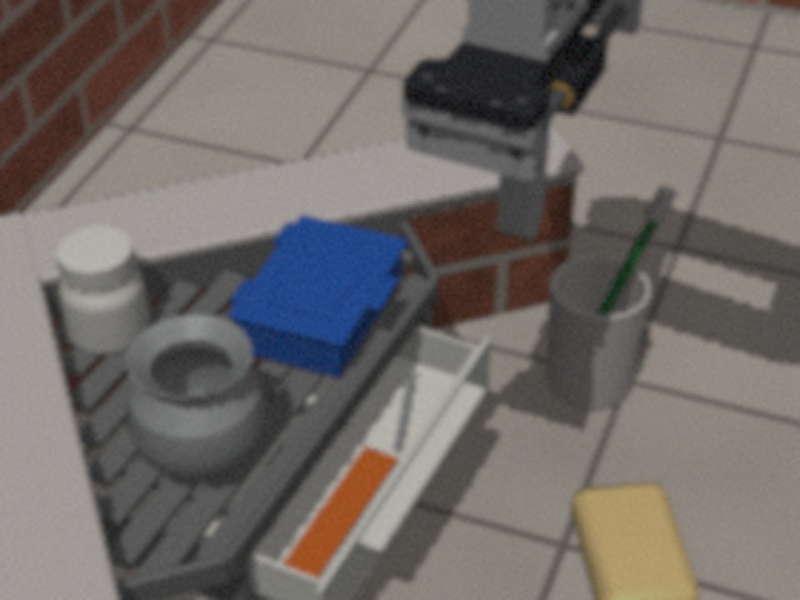

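The lid is closed: it's flat, the soap is covered, and the face reads z≈0.149. Now the drawer.

```bash
python3 -m crank '[[[0.015,-0.1,0,0,0,0,1],[0,0,0.13,0,0,0,1],[0,0,0.13,0,0,0,1],[0,0,0.13,0,0,0,1],[0,0,0.13,0,0.028,0,1],[0,0,0.12,0,0.028,0,1],[0,0,0,0,0,0,1]]]'
```

```text
clock: 10.65
eef_pos: [0.4296, 0.0867, 0.0773]
eef_rot: [[0.985, -0.083, 0.152], [-0.081, -0.997, -0.017], [0.152, 0.004, -0.988]]
force: [-1.0, -1.0, -2.0]
opening: 0.0004
grasp_force: 0.0
```

```bash
python3 -m crank '[[[0,0,-0.04,0,0,0,1],[0.04,0,0.006,0,0,0,1],[0.033,0,0.005,0,0,0,1],[0.016,0,0.0025,0,0,0,1],[0.016,0,0.0025,0,0,0,1],[0.016,0,0.0025,0,0,0,1],[0.016,0,0.0025,0,0,0,1],[0.016,0,0.0025,0,0,0,1],[0,0,0,0,0,0,1]]]'
python3 - <<'E'
from h import *
for n in("scene","top"):
    f=grab_frame(n)
    for k in("drawer_lip","rack"):
        print(n,k,[(np.array(d["point"]).round(4).tolist(),round(d["conf"],2)) for d in landmark_of(f,k)[:2]])
    if n=="scene":cv2.imwrite("pics/s5.png",cv2.resize(f["color"][80:290,150:430,::-1],(800,600),interpolation=cv2.INTER_CUBIC))
E
```

```text
clock: 11.55
eef_pos: [0.4891, 0.0837, 0.1056]
eef_rot: [[0.98, -0.084, 0.182], [-0.082, -0.996, -0.014], [0.183, -0.001, -0.983]]
force: [-0.0, -0.8, 6.7]
opening: 0.0007
grasp_force: 3.1
scene drawer_lip [([0.4874, 0.0853, 0.0941], 0.77)]
scene rack [([0.5302, 0.0793, 0.0035], 0.62)]
top drawer_lip []
top rack [([0.5303, 0.0823, 0.0049], 0.79), ([0.5867, -0.003, 0.1088], 0.4)]
```

View pics/s5.png

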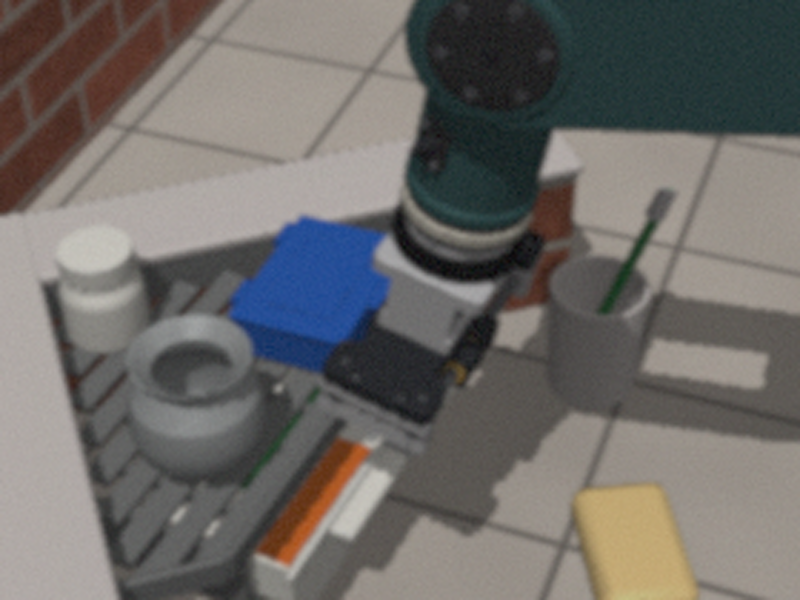

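The fingers came in too high and now rest on top of the lip (z force about 7 N); the drawer is partly in, and the tray and other things are unaffected. I'll lift, back off, settle and go in lower.

```bash
python3 -m crank '[[[0.006,0,-0.033,0,0,0,1],[0.006,0,-0.033,0,0,0,1],[-0.074,0,-0.0135,0,0,0,1],[-0.074,0,-0.0135,0,0,0,1],[0,0,0,0,0,0,1],[0,0,0,0,0,0,1],[0,0,0,0,0,0,1]]]'
python3 - <<'E'
from h import *
f=grab_frame("top")
for n in("scene","top"):
    f=grab_frame(n)
    for k in("drawer_lip",):
        print(n,k,[(np.array(d["point"]).round(4).tolist(),round(d["conf"],2)) for d in landmark_of(f,k)[:2]])
o=get_obs();print(o["eef_pos"],o["force"])
E
```

```text
clock: 12.55
eef_pos: [0.4408, 0.0875, 0.1223]
eef_rot: [[0.981, -0.083, 0.176], [-0.082, -0.997, -0.015], [0.176, -0.0, -0.984]]
force: [-0.5, 0.8, -0.0]
opening: 0.0005
grasp_force: 0.0
scene drawer_lip [([0.487, 0.0837, 0.0897], 0.84)]
top drawer_lip [([0.4844, 0.0866, 0.0903], 0.57)]
[0.44010494 0.08747046 0.12159741] [-0.34931967  0.16288756 -0.75052654]
```

```bash
python3 -m crank '[[[-0.011,0,0.058,0,0,0,1],[-0.011,0,0.058,0,0,0,1],[0,0,0,0,0,0,1],[0,0,0,0,0,0,1]]]'|grep -E "pos|force"
python3 -m crank '[[[0.033,0,0.006,0,0,0,1],[0.033,0,0.006,0,0,0,1],[0.02,0,0.0036,0,0,0,1],[0.016,0,0.003,0,0,0,1],[0.016,0,0.003,0,0,0,1],[0,0,0,0,0,0,1],[0,0,0,0,0,0,1]]]'|grep -E "pos|force"
```

```text
eef_pos: [0.4393, 0.0875, 0.0862]
force: [0.3, 0.1, -0.3]
grasp_force: 0.0
eef_pos: [0.4751, 0.0846, 0.086]
force: [0.4, 0.3, -0.0]
grasp_force: 0.0
```

```bash
python3 -m crank '[[[0.016,0,0.003,0,0,0,1],[0.016,0,0.003,0,0,0,1],[0.016,0,0.003,0,0,0,1],[0,0,0,0,0,0,1]]]'|grep -E "pos|force"
python3 -m crank '[[[0.01,0,0.002,0,0,0,1],[0.01,0,0.002,0,0,0,1],[0,0,0,0,0,0,1]]]'|grep -E "pos|force"
python3 -m crank '[[[0.008,0,0.0014,0,0,0,1],[0,0,0,0,0,0,1]]]'|grep -E "pos|force"
```

```text
eef_pos: [0.4905, 0.0833, 0.0859]
force: [-0.1, -0.0, 1.1]
grasp_force: 0.0
eef_pos: [0.4964, 0.0828, 0.0859]
force: [-0.5, -0.1, 0.2]
grasp_force: 0.0
eef_pos: [0.4986, 0.0826, 0.0859]
force: [-0.1, 0.7, -0.1]
grasp_force: 0.1
```

```bash
for i in 1; do python3 -m crank '[[[0.007,0,0.0012,0,0,0,1],[0,0,0,0,0,0,1]]]'|grep -E "pos|force"
python3 -m crank '[[[0.007,0,0.0012,0,0,0,1],[0,0,0,0,0,0,1]]]'|grep -E "pos|force"; done
python3 - <<'E'
from h import *
for n in("scene","top"):
    f=grab_frame(n)
    for k in("drawer_lip","rack"):
        print(n,k,[(np.array(d["point"]).round(4).tolist(),round(d["conf"],2)) for d in landmark_of(f,k)[:2]])
    if n=="scene":cv2.imwrite("pics/s6.png",cv2.resize(f["color"][80:290,150:430,::-1],(800,600),interpolation=cv2.INTER_CUBIC))
E
```

```text
eef_pos: [0.5007, 0.0825, 0.0859]
force: [-0.1, -0.6, 0.0]
grasp_force: 0.2
eef_pos: [0.5012, 0.0824, 0.0855]
force: [-4.6, 0.2, 2.8]
grasp_force: 2.5
scene drawer_lip [([0.5082, 0.085, 0.0936], 0.79)]
scene rack [([0.5314, 0.0785, 0.002], 0.65), ([0.5351, 0.2989, 0.0881], 0.19)]
top drawer_lip [([0.508, 0.0849, 0.0932], 0.77), ([0.5342, 0.3003, 0.0894], 0.42)]
top rack [([0.5327, 0.0806, 0.0039], 0.87)]
```

View pics/s6.png

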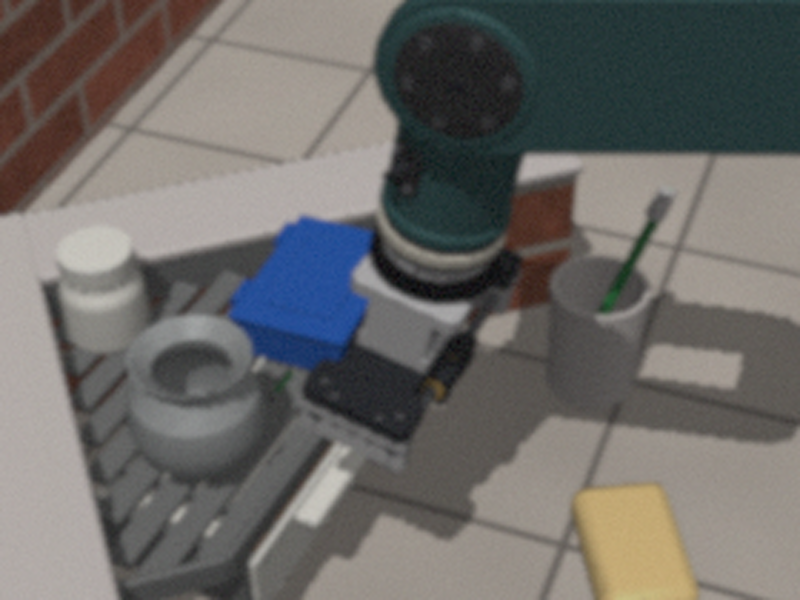

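The drawer is against its stop: force is up and motion has stalled. One more small nudge, then retreat.

```bash
python3 -m crank '[[[0.007,0,0.0012,0,0,0,1],[0,0,0,0,0,0,1]]]'|grep -E "pos|force"
python3 -m crank '[[[-0.06,0,-0.011,0,0,0,1],[-0.12,0,-0.022,0,0,0,1],[-0.12,0,-0.022,0,0,0,1],[-0.1,0,-0.12,0,0,0,1],[0.02,0,-0.14,0,0,0,1],[0.02,0,-0.14,0,0,0,1],[0.02,0,-0.14,0,0,0,1],[0,0,0,0,0,0,1],[0,0,0,0,0,0,1]]]'
python3 - <<'E'
from h import *
for n in("scene","top"):
    f=grab_frame(n)
    for k in("drawer_lip","rack","lid_hinge","lid_face","lota","jar","cup","switch_tip"):
        print(n,k,[(np.array(d["point"]).round(4).tolist(),round(d["conf"],2)) for d in landmark_of(f,k)[:1]])
    if n=="scene":cv2.imwrite("pics/s7.png",cv2.resize(f["color"][80:380,100:500,::-1],(800,600),interpolation=cv2.INTER_CUBIC))
E
```

```text
eef_pos: [0.5014, 0.0825, 0.085]
force: [-10.5, 1.1, 6.2]
grasp_force: 4.8
clock: 16.6
eef_pos: [0.3743, 0.0932, 0.2452]
eef_rot: [[0.981, -0.083, 0.178], [-0.082, -0.997, -0.014], [0.179, -0.001, -0.984]]
force: [0.6, 0.1, -0.5]
opening: 0.0006
grasp_force: 0.0
scene drawer_lip [([0.5116, 0.0822, 0.0923], 0.74)]
scene rack [([0.5327, 0.0783, 0.0021], 0.71)]
scene lid_hinge [([0.6227, -0.0064, 0.1479], 0.85)]
scene lid_face [([0.5617, -0.0089, 0.1453], 0.64)]
scene lota [([0.6048, 0.1492, 0.1071], 0.89)]
scene jar [([0.7233, 0.0644, 0.1157], 0.7)]
scene cup [([0.4126, -0.1183, -0.0037], 0.74)]
scene switch_tip [([0.5355, 0.2996, 0.0882], 0.68)]
top drawer_lip [([0.5078, 0.0828, 0.0941], 0.63)]
top rack []
top lid_hinge [([0.6257, -0.0041, 0.1461], 0.82)]
top lid_face []
top lota [([0.5713, -0.0033, 0.1481], 0.63)]
top jar [([0.7186, 0.0613, 0.107], 0.68)]
top cup [([0.4109, -0.1227, 0.0027], 0.76)]
top switch_tip [([0.5309, 0.2991, 0.0848], 0.65)]
```

View pics/s7.png

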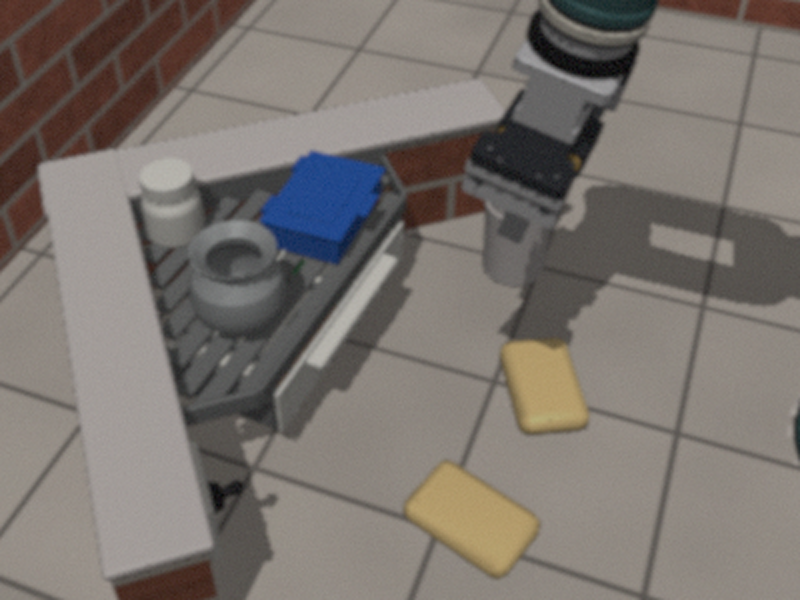

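The lid is shut at (325,200) and the drawer is home at (345,320). The lota, jar, cup and switch are where they were, and the robot is clear of everything.

```bash
python3 -c "
from cell import *
print(job_done())"
```

```text
the job is handed in; nothing more can be done
None
```

I closed the soap-dish lid fully, then pushed the drawer home against its stop, and handed the job in at about 17 s; on the first drawer push the fingers rode up onto the lip (about 7 N), so I backed off and pushed again from lower, and the last images show the lota, jar, cup and switch unmoved.

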